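# Seat the bench magnifier in its three-point inspection stand

## Robot

A 6-joint arm with a two-finger parallel gripper is mounted at the origin on the work surface. World frame = base frame: x ahead of the robot, y to its left, z up, the work surface at z = 0. Lengths are in m, angles in rad, forces in N, time in s.
With the tool pointing down it reaches from about 0.375 to 0.75 m from the base axis. Payload 9 kg.
Tool frame: the origin (TCP) lies on the centre line of the jaws, within the pads' length; the fingertips stand ahead of it and the grasp point (between the pads) lies 8 mm behind it (manip.tcp_to_tips is the z of the fingertips in the tool frame, in m); z points along the fingers, y is the direction in which the jaws open and shut (so a half turn about z gives the same grasp; the last joint's range is limited). The gripper opens to 85 mm and grips with 20 to 120 N. Pads are 22 mm wide; open, the fingers measure 114 mm over their backs; the gripper's body (76 mm by 85 mm) begins 54 mm behind the grasp point. The pads swing forward as they close: fully open they stand 13 mm farther back than shut.
Start: joints at [-1.378, 0.104, 0.097, 1.564, 0, 1.353], TCP at [0.24, -0.55, 0.242] pointing down, gripper open.
Joint ranges: [-2.99, 2.99], [-0.84, 1.86], [-1.1, 1.16], [-1.84, 2.11], [-1.51, 1.56], [-3.14, 3.14]. Speed limits (rad/s): [2.22, 2.22, 2.57, 3.14, 3.14, 3.14].

## Interface

Orientations are given as [roll, pitch, yaw] about the fixed x, y, z axes, in that order (R = Rz(yaw) Ry(pitch) Rx(roll)).
In Python, from bench import manip, eyes gives the robot as it stands.
- The arm moves only by the shell command python3 -m inch 'ROWS'. ROWS is JSON, a list that holds one entry, the list of rows, each a list of 7 numbers: the finger opening in mm, from 0 to 85.4, then the shift along the tool's x, y, z in mm, then the turn, a rotation vector about the tool's x, y, z in rad. In form: [[[fingers, dx, dy, dz, rx, ry, rz], ...]]. A call has 1 to 12 rows; each row is the pose to reach, as a shift and turn from the pose measured when the call began, along the tool's axes at that moment; what a row does not reach only later rows make up. A row lasts 1/12 s, in which the tool goes at most 41.7 mm and 7.16 degrees, less where a joint would pass 70% of its speed; a pose out of reach is approached as far as the arm can. A call with a gripper value outside its range is refused whole. The fingers move at their own pace and stop on an object; the grip force is fixed at half the most. Time passes only in rows, so rows that repeat a pose let the fingers close. It gives the time, the measured TCP pose, the force and the opening at its end, in the units of the state.
- manip.get_state(): the state, without advancing time (a new reading comes with each control period).
- eyes.capture(name): name is "scene" or "top" or "wrist"; returns the picture (480x640x3 uint8, red, green, blue); there is no depth.
- eyes.camera_params(name): a dict with "fx", "fy", "cx", "cy" (pixels), "world_from_camera" (4x4, takes a point from camera to world coordinates); the wrist camera has in their place "tool_from_camera" (4x4, takes a point from camera to tool coordinates, whose origin is the TCP and whose axes are the flange's). Camera axes: x right, y down, z forward; pixel columns grow to the right and rows downward; lengths in m; the calibration is good to about 2 mm. A picture is of the moment at which its call begins: read the wrist's pose just before it. camera_params takes no time and is no camera call.
- manip.close_job(): hands the job in, once; it reports no verdict.
The state is a dict: "clock": time; "joint_positions": joint angles; "dq": joint speeds; "joint_efforts": joint torques, N m; "position": TCP position; "eef_rot": TCP orientation; "ft_force": force on the tool from outside, world axes, zero at the start; "moment": the same for the moment, N m; "gripper_width": opening from 0.0 (shut) to 1.0 (fully open).
Only numpy, scipy, OpenCV 4.12 (cv2) and the standard library are available. Lean on these libraries where they do the work, as an engineer would, in place of code of your own. Each camera call takes 0.05 s, during which the arm holds its last target.

## Task

Take the rectangular magnifier off its wooden parking block and set it gently into the sloping three-point inspection stand, its black handle in the narrow fork at the low end, so that it lies fully down inside the lips on all three steel pads, cannot rock, and is let go. Leave the knives, the steel liner, the hammer and the oil bottles where they are.

Things in the scene. Friction and masses are not known exactly. Their poses are not given: they have to be found in the camera images.
- magnifier: Lens (about 0.26 kg) in an aluminium frame 90 (x) by 56 (y) by 22 mm high; from one short side a flat black handle, 24 wide, 18 high, runs 55 mm along its -x, to x = -100 mm. Underside flat. Origin: centre of the frame's underside, handle not counted; z up. Mass centre about 10 mm from the origin towards the handle. Long sides parallel: grip across the 56 mm. Starts level on the block.
- rest: Fixed wooden parking block under the magnifier: 90 (x) by 36 (y) by 30 mm high, narrower than the magnifier so that fingers pass beside it. Origin: centre of its underside, on the bench. The magnifier starts nearly parallel to it, handle to the same -x.
- stand: Fixed inspection stand: dark steel base plate 176 (x) by 92 by 10 mm with two tall posts at the +x end and one short one at the -x end, which roughly faces the robot; a red knife lies on the plate below the seat. Origin: centre of the plate's underside, z up. It stands left or right of the middle, the parking block on the other side.
- cradle: Aluminium seat on the stand's posts. Its frame is the magnifier's own when seated (same origin, same axes). Origin 30 mm along the stand's +x from the stand's origin, 85 mm above the bench. Its x climbs 0.21 rad from the low handle end (-x) to the high end; z is the seat's normal. Sides open for fingers from x = -70 to +20 mm, 50 mm free below. Takes the magnifier one way round only.
- pad_left: Domed steel pad, 16 mm across, at cradle x = 38, y = +18 mm, under the far side of the seated frame. Origin: top of the dome, at cradle z = 0. Upright lips round the two far corners rise 10 mm above the pads; inner faces at cradle x = +50 and y = +-33 mm, so 5 mm of play on each side.
- pad_right: The same kind of pad, at cradle x = 38, y = -18 mm. Origin: top of the dome.
- pad_handle: The same kind of pad, under the handle, at cradle x = -88, y = 0. Origin: top of the dome. A fork beside the handle (inner faces y = +-17 mm, from x = -99 to -81 mm, 10 mm above the pads) and a stop past its end (x = -105 mm, 6 mm high) leave 5 mm of play.
- knife_near: Bystander: yellow closed pocket knife, 91 x 26 x 18 mm, between stand and parking block. Origin: centre of its underside, as for the other bystanders.
- knife_far: Bystander: blue closed pocket knife, 91 x 26 x 18 mm, farther out.
- liner: Bystander: flat steel liner plate with round ends, 108 x 20 x 5 mm, near the robot.
- hammer: Bystander: hammer, about 240 mm long, lying at the right. Origin within the tool.
- oil_a: Bystander: white oil bottle, 32 mm across, 75 mm high, at the left.
- oil_b: Bystander: a second such bottle beside it.
Not all that is in view belongs to the job. Of the things shaped like the magnifier, the aluminium one is meant.

How it is judged:
At the end, for the whole second after the job is handed in: The magnifier lies still and released in the stand, handle in the fork: over 0.1 N on each of the three pads, underside within 3 mm of the pad plane and 0.04 rad of parallel, within 9 mm of the cradle's middle along and across and 0.15 rad in turn, off the parking block (contact force between magnifier and pad_left above 0.1 N and contact force between magnifier and pad_right above 0.1 N and contact force between magnifier and pad_handle above 0.1 N and x of magnifier in the frame of cradle between -0.009 and 0.009 m and y of magnifier in the frame of cradle between -0.009 and 0.009 m and z of magnifier in the frame of cradle between -0.003 and 0.003 m and angle between the z axis of magnifier and the z axis of cradle, either way round below 0.04 rad and angle between the x axis of magnifier and the x axis of cradle, either way round below 0.15 rad and linear speed of magnifier below 0.02 m/s and angular speed of magnifier below 0.1 rad/s and contact force between magnifier and rest below 0.01 N); the robot touches nothing.
It fails at once if the magnifier is banged against the stand (more than 40 N) (contact force between magnifier and stand above 40 N).
It fails at once if a bystander is moved by more than 20 mm (distance of any of knife_near, knife_far, liner, hammer, oil_a, oil_b from where it was at the start of the episode above 0.02 m).
It also fails if it takes over 42 s, if anything falls off the work surface, if the arm or the gripper's body presses on something with over 40 N, if the wrist force passes 120 N, or if a joint passes its speed limit or range.

## Working session

There is one attempt and no reset: what is moved stays moved. The work goes in short steps, Python scripts to look and compute and a shell command to move; the robot and the scene stay as the last step left them, time stands still between calls to the robot, and variables do not carry over. Pictures are saved under pics/ and viewed, and the job is handed in when it is done.

```bash
ls; mkdir -p pics; python3 - <<'E'
from bench import manip, eyes
import cv2,numpy as np
print(manip.get_state(), manip.tcp_to_tips)
for n in ["scene","top","wrist"]:
    im=eyes.capture(n); cv2.imwrite(f"pics/{n}0.png",im[:,:,::-1])
    p=eyes.camera_params(n); print(n,{k:np.round(np.array(v),4).tolist() for k,v in p.items()})
E
```

```text
pics
{'clock': 0.0, 'joint_positions': array([-1.37773044e+00,  1.04691406e-01,  9.64654713e-02,  1.56394698e+00,
        1.19219746e-05,  1.35309491e+00]), 'dq': array([ 0.00017134,  0.00016176,  0.00040434, -0.00087299, -0.00015033,
       -0.00175929]), 'joint_efforts': array([ 4.06624589e-03, -5.56927228e+01,  5.03654730e+01,  1.67119608e-02,
       -8.55977578e-05, -8.55482341e-06]), 'position': array([ 0.2395325 , -0.54974382,  0.24152488]), 'eef_rot': array([-3.14025114e+00, -3.08963433e-04,  4.10767094e-01]), 'ft_force': array([-0.51236012,  0.69190388,  0.39939134]), 'moment': array([0.04976288, 0.00188468, 0.01596913]), 'gripper_width': 1.000699593180039} 0.011
scene {'fx': 463.0473, 'fy': 463.0473, 'cx': 314.61, 'cy': 244.5233, 'world_from_camera': [[-0.7414, 0.4619, -0.4868, 1.0786], [0.6708, 0.4914, -0.5554, 0.6407], [-0.0174, -0.7384, -0.6742, 0.8544], [0.0, 0.0, 0.0, 1.0]]}
top {'fx': 515.0095, 'fy': 515.0095, 'cx': 321.1495, 'cy': 245.4037, 'world_from_camera': [[0.0104, -0.9975, 0.0694, 0.4525], [-0.9998, -0.009, 0.0199, -0.0325], [-0.0193, -0.0696, -0.9974, 1.2971], [0.0, 0.0, 0.0, 1.0]]}
wrist {'fx': 398.935, 'fy': 398.935, 'cx': 326.1837, 'cy': 243.0759, 'tool_from_camera': [[-0.0001, -0.9588, -0.284, 0.0731], [1.0, -0.0001, 0.0, -0.0006], [-0.0001, -0.284, 0.9588, -0.1319], [0.0, 0.0, 0.0, 1.0]]}
```

View pics/scene0.png

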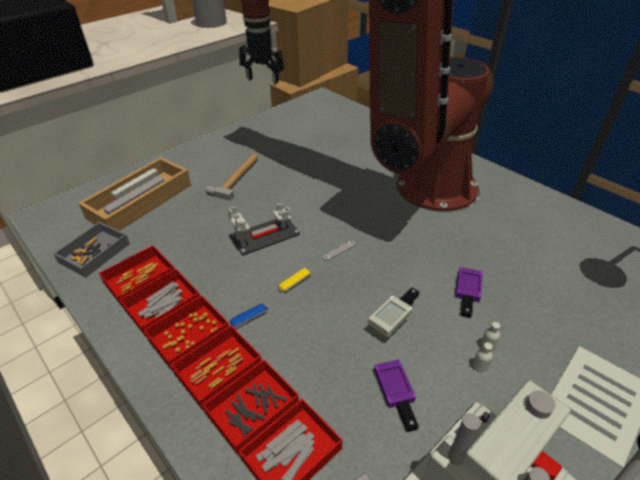

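View pics/top0.png

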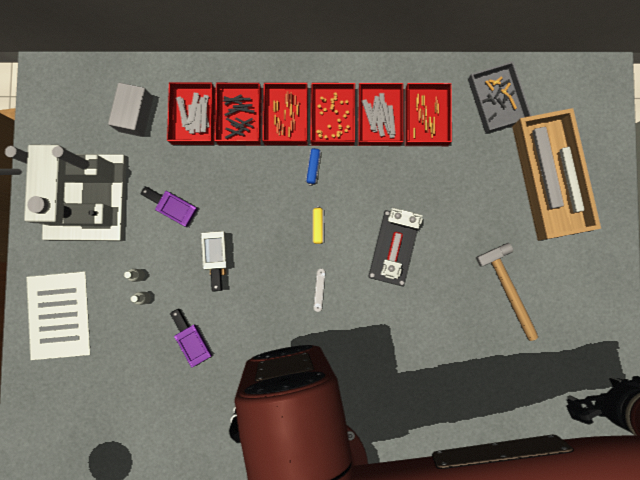

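View pics/wrist0.png

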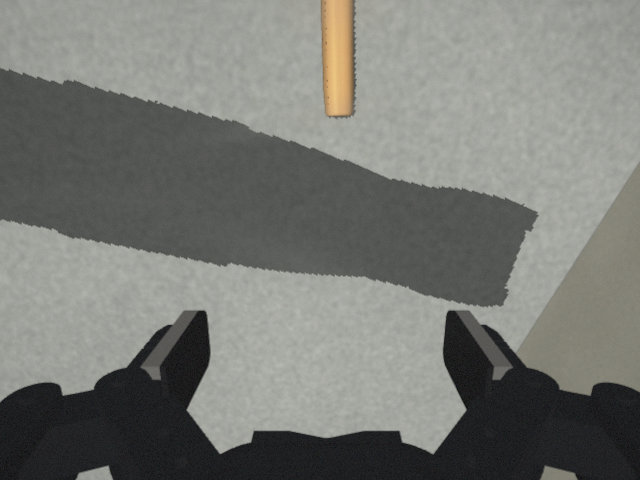

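Candidates for the magnifier in the top view are the aluminium one at (214,255), a purple one at (176,208) and a purple one at (193,344). The description calls for the aluminium one. The stand is at (397,247). I'll check both in close crops.

```bash
python3 - <<'E'
import cv2,numpy as np
a=cv2.imread("pics/top0.png")
c1=cv2.resize(a[225:300,180:255],None,fx=8,fy=8,interpolation=cv2.INTER_CUBIC)
c2=cv2.resize(a[200:295,360:435],None,fx=6,fy=6,interpolation=cv2.INTER_CUBIC)
cv2.imwrite("pics/c1.png",c1);cv2.imwrite("pics/c2.png",c2)
E
```

```text
(no output)
```

View pics/c1.png

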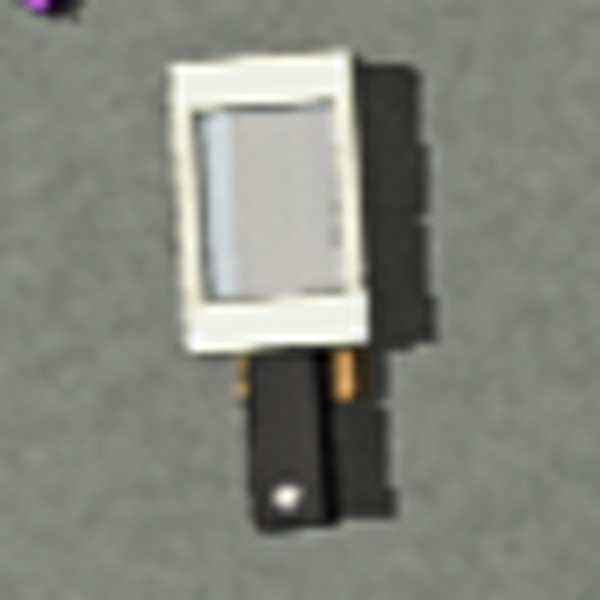

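View pics/c2.png

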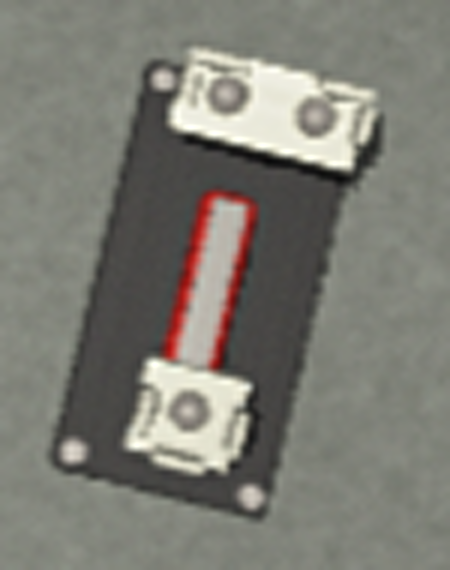

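The crop confirms the aluminium frame: its corners in the crop are (172,65), (352,50), (368,342) and (188,352), with the black handle pointing down to (287,520). The stand's pad domes sit at (228,94), (317,117) and (188,410) in the x6 crop. Next I'll turn these into world poses.

```bash
cat > h.py <<'E'
import numpy as np, cv2
from bench import manip, eyes
from scipy.spatial.transform import Rotation as R
from scipy.optimize import least_squares
def T(p,r): 
    M=np.eye(4); M[:3,:3]=r.as_matrix() if hasattr(r,'as_matrix') else r; M[:3,3]=p; return M
def rpy(e): return R.from_euler('xyz',e)
def tool(): 
    s=manip.get_state(); return T(s['position'],rpy(s['eef_rot']))
def cam(n,tl=None):
    p=eyes.camera_params(n)
    W=np.array(p['world_from_camera']) if 'world_from_camera' in p else tl@np.array(p['tool_from_camera'])
    return p,W
def plane(n,uv,z,tl=None):
    p,W=cam(n,tl); uv=np.atleast_2d(uv).astype(float)
    d=np.c_[(uv[:,0]-p['cx'])/p['fx'],(uv[:,1]-p['cy'])/p['fy'],np.ones(len(uv))]@W[:3,:3].T
    s=(z-W[2,3])/d[:,2]; return W[:3,3]+d*s[:,None]
def proj(n,P,tl=None):
    p,W=cam(n,tl); q=(np.atleast_2d(P)-W[:3,3])@W[:3,:3]
    return np.c_[p['cx']+p['fx']*q[:,0]/q[:,2],p['cy']+p['fy']*q[:,1]/q[:,2]]
def cradle(x,y,yaw):  # stand pose -> cradle
    S=T([x,y,0],R.from_euler('z',yaw)); return S@T([.03,0,.085],R.from_euler('y',-.21))
def fit(n,obj,uv,build,x0,tl=None):
    f=lambda q:(proj(n,(build(q)@np.c_[obj,np.ones(len(obj))].T).T[:,:3],tl)-uv).ravel()
    r=least_squares(f,x0); print('fit',n,np.round(r.x,4),'res px',np.round(r.fun,1)); return r.x
MAGC=np.array([[.045,.028,.022],[.045,-.028,.022],[-.045,-.028,.022],[-.045,.028,.022]])
PADS=np.array([[.038,.018,0],[.038,-.018,0],[-.088,0,0]])
E
python3 - <<'E'
from h import *
uv=np.array([[172,65],[352,50],[368,342],[188,352]])/8+[179.5,224.5]
q=fit('top',MAGC,uv,lambda q:T([q[0],q[1],.03],R.from_euler('z',q[2])),[.42,.18,0])
uv=np.array([[228,94],[317,117],[188,410]])/6+[359.5,199.5]
q=fit('top',PADS,uv,lambda q:cradle(*q),[.42,-.18,-.2])
print(cradle(*q).round(4))
for n,u in [('near',(318,225)),('far',(314,166)),('liner',(319,290)),('oil1',(132,275)),('oil2',(138,298))]: print(n,plane('top',u,.01))
E
```

```text
fit top [0.5262 0.2547 0.0799] res px [-0.2 -0.5  0.2 -0.2  0.2  0.1 -0.2  0.5]
fit top [ 0.5398 -0.188  -0.2463] res px [-0.  -0.1  0.1 -0.1 -0.1  0.3]
[[ 0.9485  0.2438 -0.2022  0.5689]
 [-0.2385  0.9698  0.0508 -0.1953]
 [ 0.2085  0.      0.978   0.085 ]
 [ 0.      0.      0.      1.    ]]
near [[0.5933678  0.00163082 0.01      ]]
far [[0.74354452 0.01339014 0.01      ]]
liner [[ 0.43064328 -0.00261719  0.01      ]]
oil1 [[0.46318397 0.46791065 0.01      ]]
oil2 [[0.40582804 0.450693   0.01      ]]
```

```bash
cat >> h.py <<'E'
def rel(G):
    D=np.linalg.inv(tool())@G; print('mm',(D[:3,3]*1e3).round(1),'rv',R.from_matrix(D[:3,:3]).as_rotvec().round(3))
def down(yaw): return R.from_euler('xyz',[np.pi,0,yaw])
G0=np.diag([-1.,1,-1,1])
E
python3 - <<'E'
from h import *
rel(T([.55,-.19,.27],down(-.246+np.pi)))
E
```

```text
mm [ 428.3 -206.   -28. ] rv [-0.000e+00 -1.000e-03 -2.485e+00]
```

```bash
python3 -m inch '[[[85,30,-14,-10,0,0,-0.1],[85,65,-31,-20,0,0,-0.2],[85,100,-48,-28,0,0,-0.31],[85,136,-65,-28,0,0,-0.42],[85,172,-83,-28,0,0,-0.53],[85,208,-100,-28,0,0,-0.64],[85,244,-117,-28,0,0,-0.75],[85,280,-135,-28,0,0,-0.86],[85,316,-152,-28,0,0,-0.97],[85,352,-170,-28,0,0,-1.08],[85,390,-188,-28,0,0,-1.19],[85,428,-206,-28,0,0,-1.3]]]'; python3 - <<'E'
from h import *
rel(T([.55,-.19,.27],down(-.246+np.pi)))
E
```

```text
clock: 1.15
position: [0.5501, -0.1888, 0.2699]
eef_rot: [-3.141, -0.001, 1.716]
ft_force: [0.7, -0.9, -0.0]
gripper_width: 0.997
mm [-1.2 -0.3 -0.1] rv [ 1.000e-03 -1.000e-03 -1.179e+00]
```

```bash
python3 -m inch '[[[85,0,0,0,0,0,-0.12],[85,0,0,0,0,0,-0.24],[85,0,0,0,0,0,-0.36],[85,0,0,0,0,0,-0.48],[85,0,0,0,0,0,-0.6],[85,0,0,0,0,0,-0.72],[85,0,0,0,0,0,-0.84],[85,0,0,0,0,0,-0.96],[85,0,0,0,0,0,-1.07],[85,0,0,0,0,0,-1.18],[85,0,0,0,0,0,-1.18]]]'; python3 - <<'E'
from h import *
t=tool(); im=eyes.capture('wrist'); cv2.imwrite('pics/w1.png',im[:,:,::-1]); np.save('w1.npy',t)
cv2.imwrite('pics/w1c.png',cv2.resize(im[:,:,::-1],(800,600),interpolation=cv2.INTER_CUBIC))
print(manip.get_state()['joint_positions'].round(3))
C=cradle(.5398,-.188,-.2463); print(proj('wrist',(C@np.c_[PADS,[1]*3].T).T[:,:3],t))
E
```

```text
clock: 2.07
position: [0.55, -0.1887, 0.2696]
eef_rot: [3.141, -0.001, 2.901]
ft_force: [0.6, -0.6, -0.8]
gripper_width: 0.996
[-5.560e-01  5.700e-02  9.700e-02  1.613e+00  1.000e-03 -3.080e-01]
[[343.76985004 286.65583193]
 [300.57036777 286.44249739]
 [322.89482162 132.58094235]]
```

View pics/w1.png

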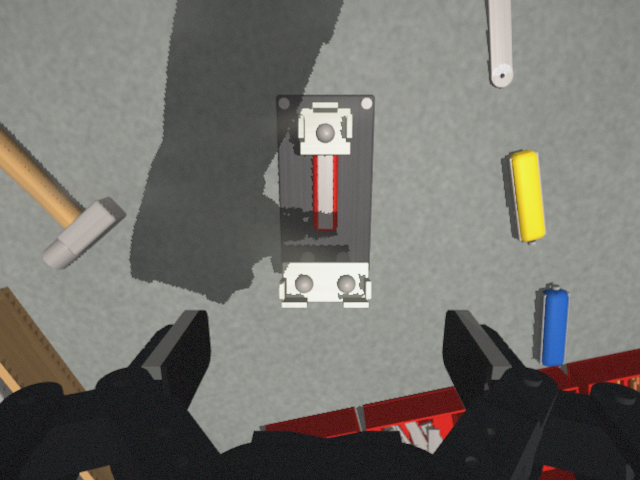

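```bash
python3 - <<'E'
import cv2
a=cv2.imread("pics/w1.png")
cv2.imwrite("pics/w1a.png",cv2.resize(a[90:315,265:385],None,fx=2.6,fy=2.6,interpolation=cv2.INTER_CUBIC))
b=cv2.resize(a[250:315,270:380],None,fx=7,fy=7,interpolation=cv2.INTER_CUBIC);cv2.imwrite("pics/w1b.png",b)
b=cv2.resize(a[90:165,270:380],None,fx=7,fy=7,interpolation=cv2.INTER_CUBIC);cv2.imwrite("pics/w1d.png",b)
E
```

```text
(no output)
```

View pics/w1b.png

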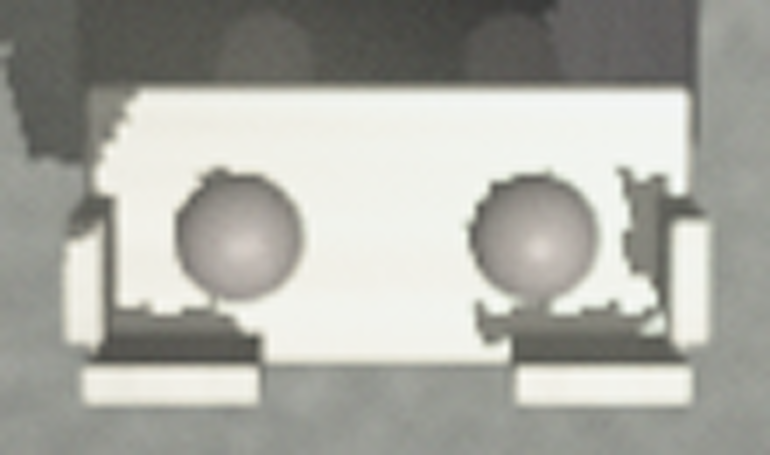

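View pics/w1d.png

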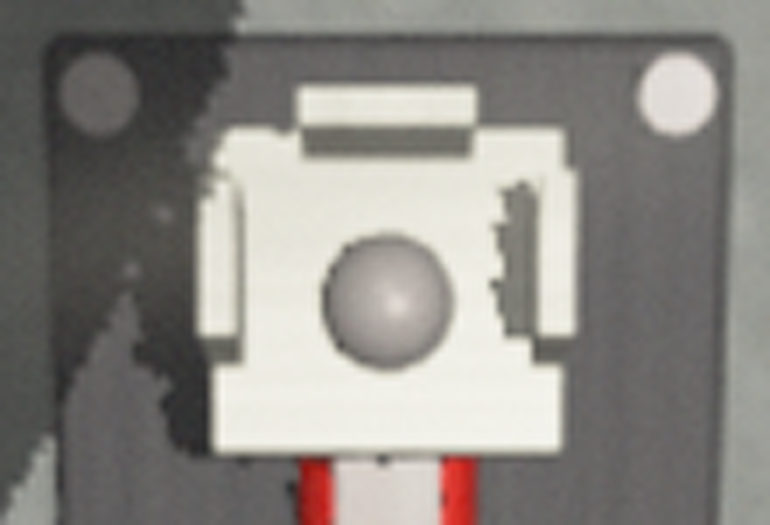

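```bash
python3 - <<'E'
from h import *
t=np.load('w1.npy')
px=lambda a,o:np.array(a)/7+np.array(o)-.43
uv=np.array([px((535,237),(270,250)),px((239,237),(270,250)),px((388,302),(270,90))])
P=PADS-[0,0,.001]
b=lambda q:cradle(*q)
q=fit('wrist',P,uv,b,[.54,-.188,-.246],t)
C=cradle(*q); print(C[:3,3])
L=np.array([[.05,.033,.01],[.05,-.033,.01],[-.105,0,.006],[-.09,.017,.01],[-.09,-.017,.01]])
print(proj('wrist',(C@np.c_[L,[1]*5].T).T[:,:3],t).round(1))
print([px(a,o).round(1) for a,o in [((672,365),(270,250)),((103,365),(270,250)),((388,127),(270,90)),((540,250),(270,90)),((240,250),(270,90))]])
E
```

```text
fit wrist [ 0.5387 -0.1857 -0.2419] res px [ 0.4  1.1 -0.4  1.1 -0.  -1.9]
[ 0.56783574 -0.19291775  0.085     ]
[[365.6 301.7]
 [284.  301.6]
 [325.  107. ]
 [346.7 125.3]
 [303.2 125.3]]
[array([365.6, 301.7]), array([284.3, 301.7]), array([325. , 107.7]), array([346.7, 125.3]), array([303.9, 125.3])]
```

The pads in the crop are at px (346,283.4), (303.7,283.4) and (325,132.7). The wrist fit agrees with the lips and is within about 2 mm of the top view. Next is the magnifier.

```bash
python3 - <<'E'
from h import *
rel(T([.5162,.2539,.21],down(.08+np.pi)))
E
```

```text
mm [141.1 420.8  60.2] rv [ 0.001 -0.001 -0.327]
```

```bash
python3 -m inch '[[[85,11,33,3,0,0,-0.03],[85,23,70,6,0,0,-0.06],[85,36,107,10,0,0,-0.09],[85,48,144,15,0,0,-0.12],[85,60,181,20,0,0,-0.15],[85,73,218,25,0,0,-0.18],[85,85,255,30,0,0,-0.21],[85,98,292,38,0,0,-0.24],[85,110,329,45,0,0,-0.27],[85,123,366,55,0,0,-0.3],[85,135,400,60,0,0,-0.327],[85,141,421,60,0,0,-0.327]]]';  python3 -m inch '[[[85,0,0,0,0,0,0],[85,0,0,0,0,0,0]]]'; python3 - <<'E'
from h import *
t=tool(); im=eyes.capture('wrist'); cv2.imwrite('pics/w2.png',im[:,:,::-1]); np.save('w2.npy',t); print(t[:3,3])
print(proj('wrist',(T([.5262,.2547,.03],R.from_euler('z',.08))@np.c_[MAGC,[1]*4].T).T[:,:3],t))
E
```

```text
clock: 3.12
position: [0.5146, 0.2573, 0.2087]
eef_rot: [3.14, -0.003, -3.062]
ft_force: [0.4, -1.1, 0.8]
gripper_width: 0.997
clock: 3.28
position: [0.5138, 0.2584, 0.2081]
eef_rot: [3.14, -0.004, -3.063]
ft_force: [-0.3, -0.7, -0.5]
gripper_width: 0.993
[0.51383365 0.25840983 0.20805418]
[[354.71354193 296.86515758]
 [283.23782254 297.02628893]
 [279.23685526 181.80932671]
 [356.99031906 181.65228781]]
```

View pics/w2.png

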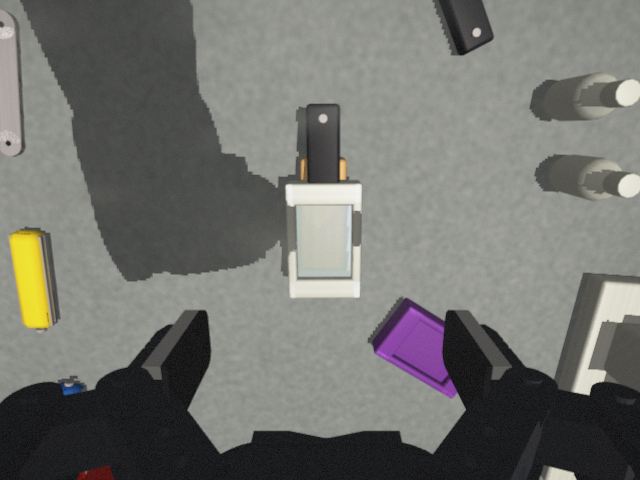

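```bash
python3 - <<'E'
import cv2
a=cv2.imread("pics/w2.png")
cv2.imwrite("pics/w2a.png",cv2.resize(a[170:310,270:380],None,fx=4,fy=4,interpolation=cv2.INTER_CUBIC))
E
```

```text
(no output)
```

View pics/w2a.png

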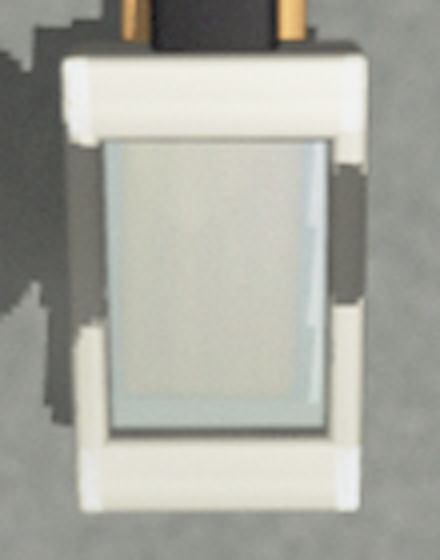

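Frame corners in the x4 crop: (360,512), (80,512), (62,56) and (367,56).

```bash
python3 - <<'E'
from h import *
t=np.load('w2.npy')
uv=np.array([[360,512],[80,512],[62,56],[367,56]])/4+[269.6,169.6]
q=fit('wrist',MAGC,uv,lambda q:T([q[0],q[1],.03],R.from_euler('z',q[2])),[.526,.255,.08],t)
M=T([q[0],q[1],.03],R.from_euler('z',q[2])); np.save('M.npy',M)
rel(M@T([-.01,0,.08],G0[:3,:3])); rel(M@T([-.01,0,.001],G0[:3,:3]))
print(manip.get_state()['joint_positions'].round(3))
E
```

```text
fit wrist [0.5269 0.2588 0.0854] res px [ 0.5  0.3 -0.9  0.8 -0.6 -0.1  0.9 -0.7]
mm [-3.   0.3 98.3] rv [ 0.001 -0.003 -0.008]
mm [ -3.3   0.2 177.3] rv [ 0.001 -0.003 -0.008]
[ 0.236  0.027 -0.044  1.502  0.002  0.158]
```

```bash
python3 -m inch '[[[85,0,0,15,0,0,0],[85,-1,0,35,0,0,0],[85,-2,0,55,0,0,0],[85,-3,0,72,0,0,-0.005],[85,-3,0,85,0,0,-0.008],[85,-3,0,92,0,0,-0.008],[85,-3,0,92,0,0,-0.008],[85,-3,0,92,0,0,-0.008]]]'; python3 - <<'E'
from h import *
print(manip.get_state()['dq'].round(4))
t=tool(); im=eyes.capture('wrist'); cv2.imwrite('pics/w3.png',im[:,:,::-1]); np.save('w3.npy',t); print(t[:3,3])
E
```

```text
clock: 4.0
position: [0.5173, 0.2572, 0.1168]
eef_rot: [3.14, -0.003, -3.057]
ft_force: [-0.1, 0.7, 0.3]
gripper_width: 0.998
[ 0.0054 -0.0097  0.021   0.0036 -0.0003 -0.0005]
[0.51725445 0.25716545 0.11684093]
```

View pics/w3.png

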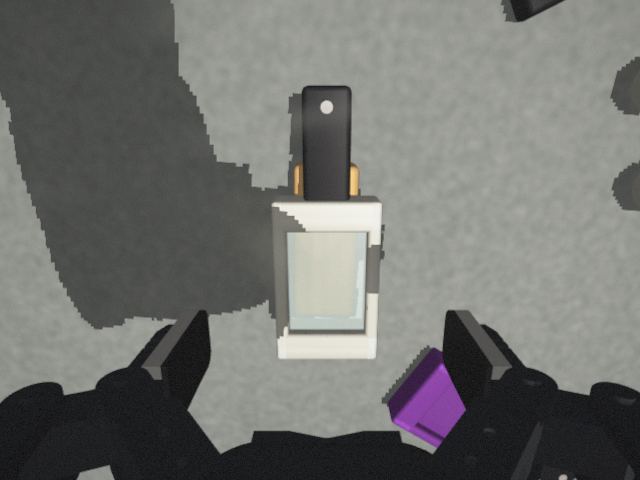

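The frame's top corners are at about (376,358), (278,358), (272.5,203) and (381,203). It is centred between the jaws.

```bash
python3 - <<'E'
from h import *
t=np.load('w3.npy')
uv=np.array([[376,358.5],[278,358.5],[272.5,203],[381,203]])
q=fit('wrist',MAGC,uv,lambda q:T([q[0],q[1],.03],R.from_euler('z',q[2])),[.526,.255,.08],t)
M=T([q[0],q[1],.03],R.from_euler('z',q[2])); np.save('M.npy',M)
rel(M@T([-.01,0,.001],G0[:3,:3]))
E
```

```text
fit wrist [0.5272 0.2593 0.0857] res px [ 0.7  1.4 -0.8  1.6 -1.8 -1.   1.9 -1.2]
mm [ 0.1  0.9 86.4] rv [ 0.001 -0.002 -0.001]
```

```bash
python3 -m inch '[[[85,0,0,12,0,0,0],[85,0,0,28,0,0,0],[85,0,0,44,0,0,0],[85,0,0.5,60,0,0,0],[85,0,1,72,0,0,0],[85,0,1,80,0,0,0],[85,0,1,84,0,0,0],[85,0,1,86,0,0,0],[85,0,1,86,0,0,0]]]'; python3 - <<'E'
from h import *
t=tool(); im=eyes.capture('wrist'); cv2.imwrite('pics/w4.png',im[:,:,::-1]); print(t[:3,3])
im=eyes.capture('scene'); cv2.imwrite('pics/s4.png',cv2.resize(im[240:380,310:490,::-1],None,fx=4,fy=4,interpolation=cv2.INTER_CUBIC))
E
```

```text
clock: 4.8
position: [0.5175, 0.2586, 0.0316]
eef_rot: [3.14, -0.002, -3.057]
ft_force: [-0.3, -0.2, 0.5]
gripper_width: 0.992
[0.51750414 0.25857941 0.03159783]
```

View pics/w4.png

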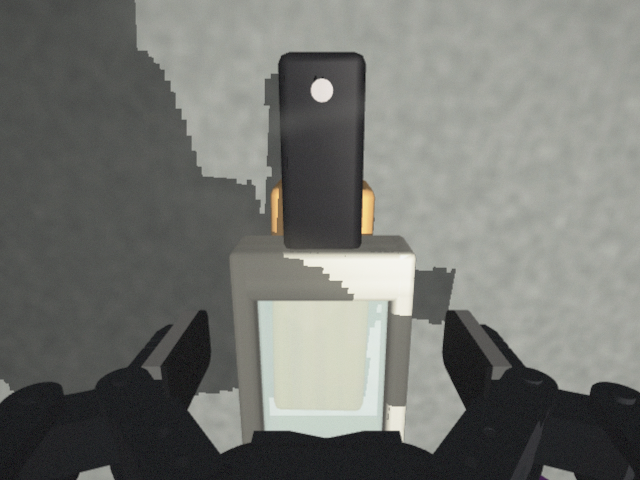

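View pics/s4.png

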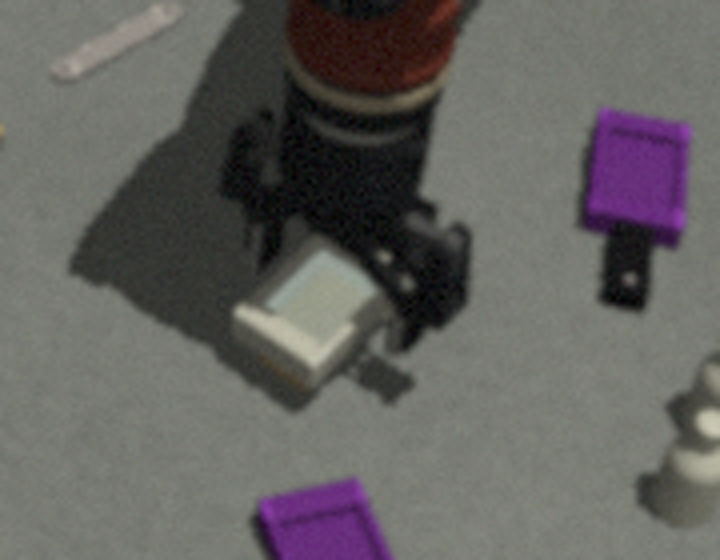

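The frame's edges are at x=232 and 413 between the jaw pads at 210 and 445, so it sits about midway. I'll close now.

```bash
python3 -m inch '[[[75,0,0,0,0,0,0],[68,0,0,0,0,0,0],[62,0,0,0,0,0,0],[58,0,0,0,0,0,0],[50,0,0,0,0,0,0],[45,0,0,0,0,0,0],[45,0,0,0,0,0,0],[45,0,0,0,0,0,0]]]'; python3 -m inch '[[[45,0,0,0,0,0,0],[45,0,0,0,0,0,0],[45,0,0,-3,0,0,0],[45,0,0,-8,0,0,0],[45,0,0,-14,0,0,0],[45,0,0,-20,0,0,0],[45,0,0,-20,0,0,0]]]'; python3 - <<'E'
from h import *
t=tool(); im=eyes.capture('wrist'); cv2.imwrite('pics/w5.png',im[:,:,::-1]); print(t[:3,3]); np.save('w5.npy',t)
E
```

```text
clock: 5.57
position: [0.5183, 0.2587, 0.0329]
eef_rot: [3.14, 0.0, -3.057]
ft_force: [-1.2, -0.2, 5.9]
gripper_width: 0.644
clock: 6.15
position: [0.5192, 0.2589, 0.0546]
eef_rot: [3.14, 0.002, -3.057]
ft_force: [0.8, -0.8, -2.2]
gripper_width: 0.645
[0.51918007 0.25890049 0.05456769]
```

View pics/w5.png

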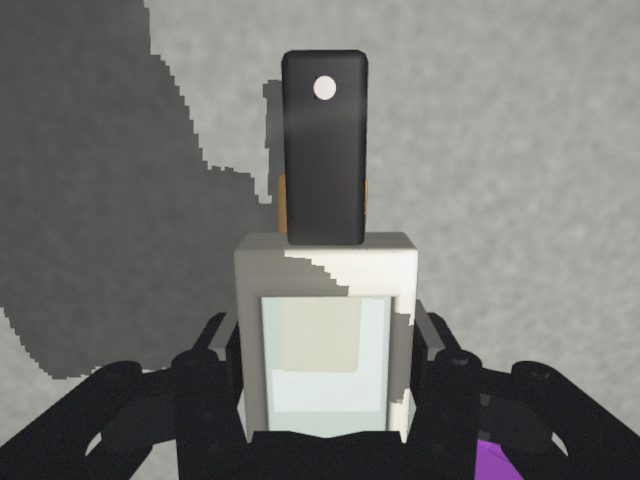

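```bash
python3 - <<'E'
import cv2
a=cv2.imread("pics/w5.png")
cv2.imwrite("pics/w5a.png",cv2.resize(a[40:190,225:425],None,fx=4,fy=4,interpolation=cv2.INTER_CUBIC))
cv2.imwrite("pics/w5b.png",cv2.resize(a[220:370,225:425],None,fx=4,fy=4,interpolation=cv2.INTER_CUBIC))
E
```

```text
(no output)
```

View pics/w5a.png

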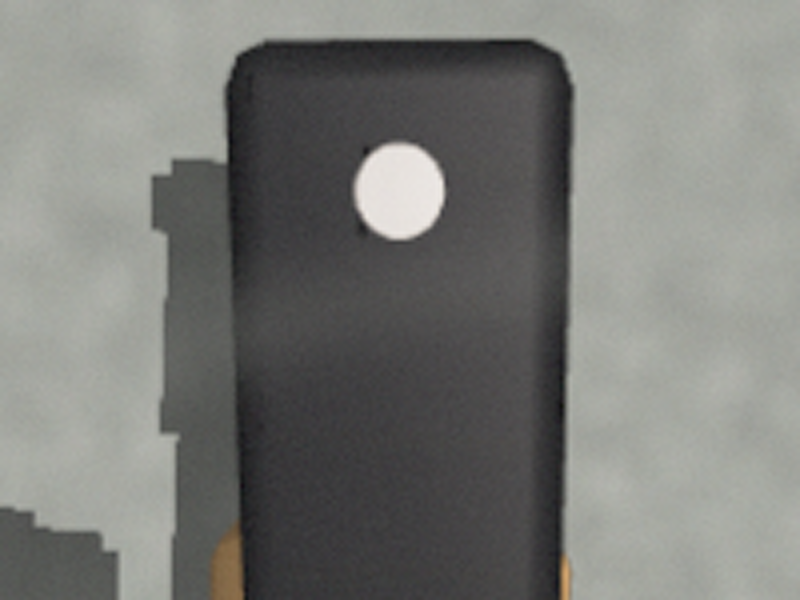

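View pics/w5b.png

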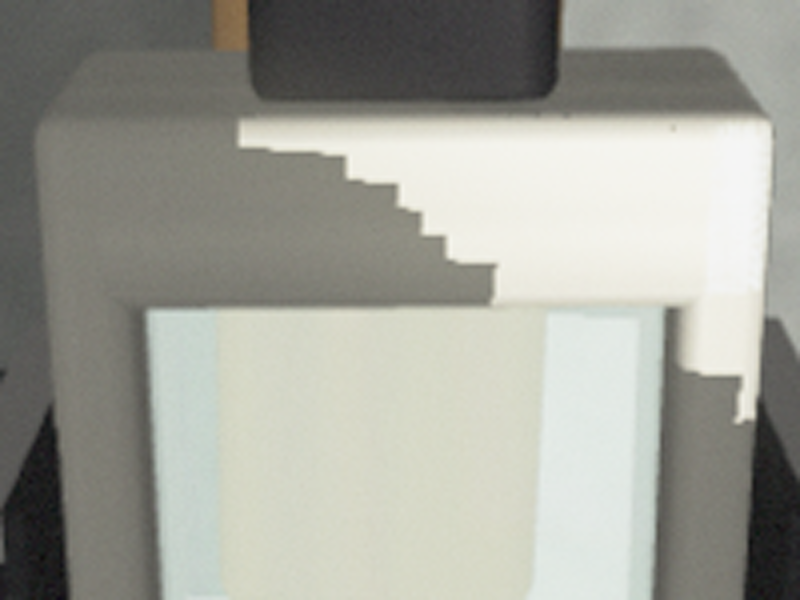

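```bash
python3 - <<'E'
from h import *
t=np.load('w5.npy')
obj=np.array([[-.045,-.028,.022],[-.045,.028,.022],[-.045,-.0115,.018],[-.045,.0115,.018],[-.1,-.0115,.018],[-.1,.0115,.018],[-.1,0,0],[-.045,-.024,0],[-.045,.024,0]])
# use tool y = mag y => image right = +y
uv=np.array([[234.3,249.5],[418,249.5],[288.5,244.8],[364.5,244.8],[282.5,59],[367.5,59],[325,49.8],[247,232.3],[404,232.3]])
def b(q): return t@G0@T(q[:3],R.from_rotvec(q[3:]))
q=fit('wrist',obj,uv,b,[.01,0,0,0,0,0],t)
# without tilt
b2=lambda q:t@G0@T([q[0],q[1],q[2]],R.from_euler('z',q[3]))
q2=fit('wrist',obj,uv,b2,[.01,0,0,0],t)
E
```

```text
fit wrist [ 0.0084  0.0009 -0.0094 -0.0032  0.0897  0.0034] res px [ -0.5   3.5   0.2   2.7   0.7   3.   -1.8   2.6  -1.1  -5.4   1.6  -5.7
   0.2   8.   11.2  -3.6 -10.5  -4.2]
fit wrist [ 0.0095  0.0009 -0.0041  0.0036] res px [-1.8  1.3  1.4  0.6  0.3  1.9 -1.4  1.6  0.1 -7.   0.2 -7.3  0.3 12.1
 10.9 -0.4 -9.9 -0.9]
```

```bash
cat >> h.py <<'E'
OBJ=np.array([[-.045,-.028,.021],[-.045,.028,.021],[-.045,-.0115,.018],[-.045,.0115,.018],[-.1,-.007,.016],[-.1,.007,.016]])
E
python3 - <<'E'
from h import *
t=np.load('w5.npy')
uv=np.array([[234.3,249.5],[418,249.5],[288.5,244.8],[364.5,244.8],[300,50],[350,50]])
ub=np.array([232.3,232.3])
def b(q): return G0@T(q[:3],R.from_euler('yz',[q[3],q[4]]))
def f(q):
    P=(t@b(q)@np.c_[OBJ,[1]*6].T).T[:,:3]; r=proj('wrist',P,t)-uv; r[4:,0]*=0
    Q=(t@b(q)@np.array([[-.045,.0,0,1]]).T).T[:,:3]
    u5=(t@b(q)@np.array([[-.09,-.012,.014,1],[-.09,.012,.014,1]]).T).T[:,:3]
    r2=proj('wrist',u5,t)[:,0]-[282,368]
    return np.r_[r.ravel(),(proj('wrist',Q,t)[0,1]-232.3),r2]
r=least_squares(f,[.01,0,0,0,0]); print(r.x.round(4),r.fun.round(1)); 
J=r.jac; print('sd/px',np.sqrt(np.diag(np.linalg.inv(J.T@J))).round(4))
r=least_squares(lambda q:f([*q[:3],0,q[3]]),[.01,0,0,0]); print(r.x.round(4),r.fun.round(1))
E
```

```text
[ 0.0089  0.0011 -0.0035  0.0041  0.005 ] [-1.5 -0.3  1.6 -1.2  0.2  1.2 -0.9  0.8 -0.   0.6  0.   0.3 -1.6  1.1
 -0.4]
sd/px [0.0002 0.0003 0.0012 0.0181 0.0043]
[ 0.0089  0.0011 -0.0033  0.005 ] [-1.6 -0.4  1.6 -1.3  0.2  1.1 -0.9  0.8 -0.   0.6  0.   0.3 -1.5  1.1
 -0.5]
```

The magnifier is held level at tool x≈9 mm, and the offset z is as expected. Now I'll compute the transfer.

```bash
cat >> h.py <<'E'
B=G0@T([.0089,.0011,-.003],R.from_euler('z',.005))
C=cradle(.5387,-.1857,-.2419)
def place(h,dx=0,dy=0): return C@T([dx,dy,h],np.eye(3))@np.linalg.inv(B)
E
python3 - <<'E'
from h import *
G=place(.09); print(G[:3,3]); rel(G)
E
```

```text
[ 0.54029522 -0.18718073  0.17410046]
mm [  16.3 -446.  -121. ] rv [ 0.036 -0.207  0.33 ]
```

```bash
python3 -m inch '[[[45,0,0,-10,0,0,0],[45,0,0,-28,0,0,0],[45,0,0,-50,0,0,0],[45,0,0,-75,0,0,0],[45,0,-12,-98,0,0,0],[45,1,-32,-112,0.003,-0.02,0.03],[45,2,-58,-121,0.006,-0.04,0.06],[45,3,-86,-125,0.01,-0.06,0.09],[45,5,-116,-128,0.013,-0.075,0.12],[45,6,-148,-130,0.016,-0.09,0.15],[45,7,-180,-130,0.02,-0.11,0.18],[45,8,-212,-130,0.023,-0.13,0.2]]]'; python3 - <<'E'
from h import *
rel(place(.09))
E
```

```text
clock: 7.2
position: [0.5287, 0.0453, 0.1844]
eef_rot: [-3.134, 0.135, 3.025]
ft_force: [0.1, 0.2, -3.5]
gripper_width: 0.644
mm [ -36.8 -229.4   17.2] rv [ 0.013 -0.075  0.129]
```

```bash
python3 -m inch '[[[45,-5,-31,0,0.002,-0.01,0.02],[45,-10,-62,0,0.004,-0.02,0.035],[45,-15,-93,0,0.005,-0.03,0.05],[45,-20,-124,2,0.007,-0.04,0.07],[45,-25,-155,5,0.009,-0.05,0.09],[45,-29,-180,8,0.01,-0.06,0.1],[45,-33,-203,12,0.012,-0.07,0.115],[45,-36,-219,15,0.013,-0.075,0.125],[45,-37,-227,17,0.013,-0.075,0.129],[45,-37,-229,17,0.013,-0.075,0.129],[45,-37,-229,17,0.013,-0.075,0.129],[45,-37,-229,17,0.013,-0.075,0.129]]]'; python3 - <<'E'
from h import *
rel(place(.09))
t=tool(); im=eyes.capture('wrist'); cv2.imwrite('pics/w6.png',im[:,:,::-1]); np.save('w6.npy',t)
im=eyes.capture('scene'); cv2.imwrite('pics/s6.png',cv2.resize(im[130:290,180:360,::-1],None,fx=4,fy=3.7,interpolation=cv2.INTER_CUBIC))
E
```

```text
clock: 8.2
position: [0.5405, -0.1859, 0.1746]
eef_rot: [3.14, 0.21, 2.895]
ft_force: [-0.1, 0.1, -2.6]
gripper_width: 0.645
mm [-0.  -1.3  0.5] rv [ 0.001 -0.     0.001]
```

View pics/w6.png

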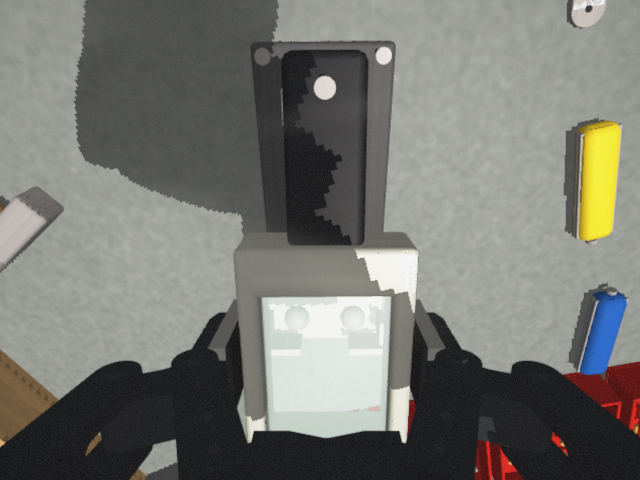

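View pics/s6.png

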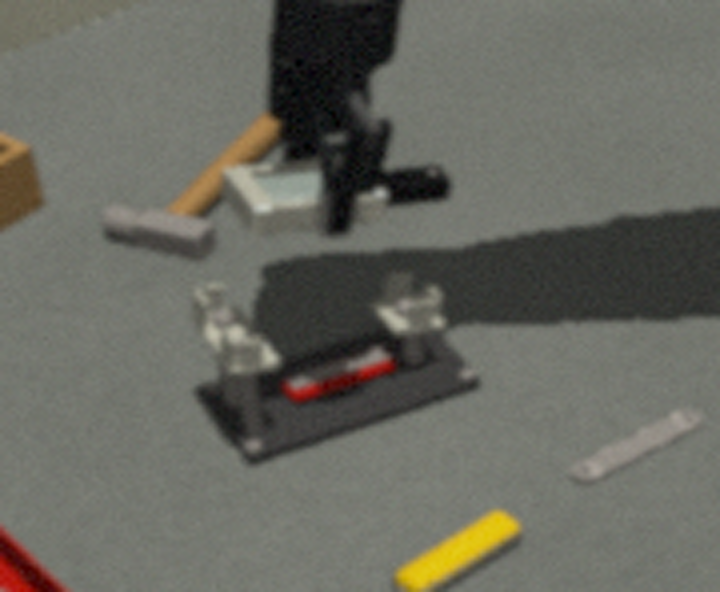

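The handle dot at (325,88) is unchanged, so the hold is stable. The two far pads show through the lens at (297,319) and (352,319).

```bash
python3 - <<'E'
from h import *
t=np.load('w6.npy')
print(proj('wrist',(C@np.c_[PADS,[1]*3].T).T[:,:3],t).round(1))
pl=np.array([[.0865-.0, 0,0]])
S=T([.5387,-.1857,0],R.from_euler('z',-.2419))
P=np.array([[-.088,.046,.01,1],[-.088,-.046,.01,1]]); print(proj('wrist',(S@P.T).T[:,:3],t).round(1))
M=np.linalg.inv(C)@t@B; print('mag in cradle',M[:3,3].round(4))
E
```

```text
[[353.2 322.7]
 [295.7 323. ]
 [323.1 110.9]]
[[397.   40.5]
 [249.3  41.2]]
mag in cradle [-0.      0.0013  0.0905]
```

```bash
python3 -m inch '[[[45,0,-1,10,0,0,0],[45,0,-1,24,0,0,0],[45,0,-1,38,0,0,0],[45,0,-1,52,0,0,0],[45,0,-1,63,0,0,0],[45,0,-1,67,0,0,0],[45,0,-1,67,0,0,0],[45,0,-1,67,0,0,0]]]'; python3 - <<'E'
from h import *
t=tool(); im=eyes.capture('wrist'); cv2.imwrite('pics/w7.png',im[:,:,::-1]); np.save('w7.npy',t)
M=np.linalg.inv(C)@t@B; print('mag in cradle',M[:3,3].round(4)); rel(place(.02))
L=np.array([[-.105,.0125,.006],[-.105,-.0125,.006],[-.09,.017,.01],[-.09,-.017,.01],[.05,.033,.01],[.05,-.033,.01],[.038,.018,-.001],[.038,-.018,-.001]])
print(proj('wrist',(C@np.c_[L,[1]*8].T).T[:,:3],t).round(1))
im=eyes.capture('scene'); cv2.imwrite('pics/s7.png',cv2.resize(im[130:290,180:360,::-1],None,fx=4,fy=3.7,interpolation=cv2.INTER_CUBIC))
E
```

```text
clock: 8.97
position: [0.554, -0.1899, 0.1093]
eef_rot: [3.14, 0.21, 2.896]
ft_force: [-0.3, 0.6, -2.7]
gripper_width: 0.647
mag in cradle [0.0002 0.0007 0.0237]
mm [ 0.6 -0.5  4.2] rv [0.001 0.001 0.002]
[[359.2  51.9]
 [287.6  52.2]
 [372.1  96.8]
 [275.   97.1]
 [398.6 427.5]
 [251.9 428. ]
 [363.7 389.2]
 [286.7 389.5]]
```

View pics/w7.png

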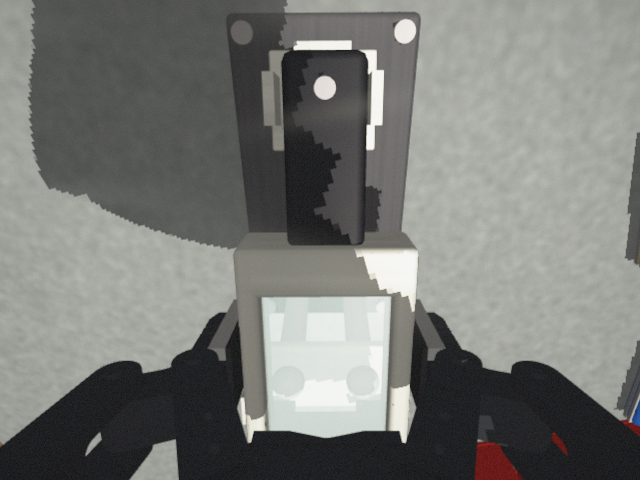

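View pics/s7.png

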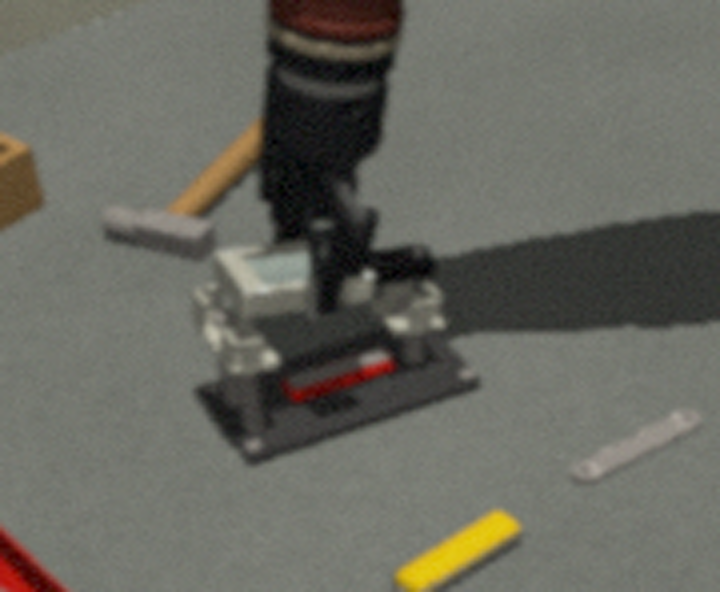

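```bash
python3 - <<'E'
from h import *
import cv2
t=np.load('w1.npy')
uv=np.array([[345.9,283.4],[303.7,283.4],[325,132.7]])
for z in (-.003,-.005,-.007): fit('wrist',PADS+[0,0,z],uv,lambda q:cradle(*q),[.54,-.188,-.246],t)
L=np.array([[.05,.033,.01],[.05,-.033,.01],[-.105,0,.006],[-.09,.017,.01],[-.09,-.017,.01]])
uL=np.array([[365.6,301.7],[284.3,301.7],[325,107.7],[346.7,125.3],[303.9,125.3]])
fit('wrist',L,uL,lambda q:cradle(*q),[.54,-.188,-.246],t)
a=cv2.imread("pics/w7.png")
cv2.imwrite("pics/w7a.png",cv2.resize(a[30:160,250:400],None,fx=5,fy=4.6,interpolation=cv2.INTER_CUBIC))
cv2.imwrite("pics/w7b.png",cv2.resize(a[290:440,225:425],None,fx=4,fy=4,interpolation=cv2.INTER_CUBIC))
E
```

```text
fit wrist [ 0.5388 -0.1858 -0.2423] res px [ 0.3  0.8 -0.3  0.8 -0.  -1.4]
fit wrist [ 0.5389 -0.1858 -0.2423] res px [ 0.2  0.5 -0.2  0.4 -0.  -0.8]
fit wrist [ 0.5389 -0.1858 -0.2423] res px [ 0.1  0.1 -0.1  0.1 -0.  -0.2]
fit wrist [ 0.5389 -0.1856 -0.2421] res px [ 0.1  0.2 -0.1  0.1  0.2 -0.5  0.2  0.2 -0.5  0.1]
```

View pics/w7a.png

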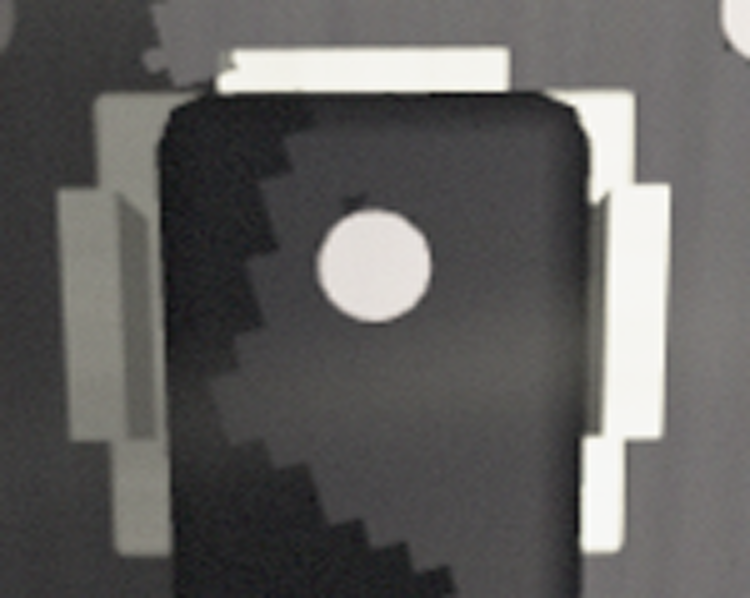

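View pics/w7b.png

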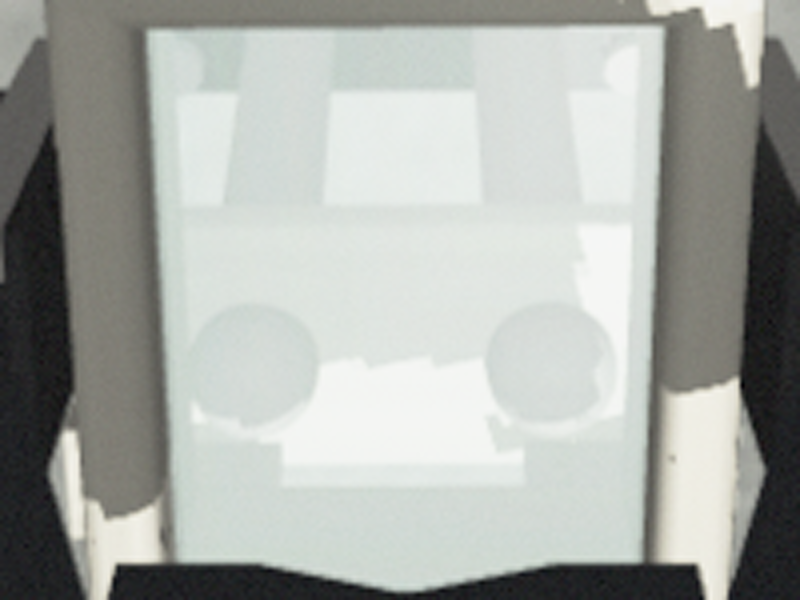

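Fork inner edges are at px 274 and 371, against a prediction of 275 and 372, so the alignment is good to about 0.5 mm. I'll descend along the normal.

```bash
sed -i 's/cradle(.5387,-.1857,-.2419)/cradle(.5389,-.1856,-.2421)/' h.py; python3 -m inch '[[[45,0.3,-0.3,5,0,0,0],[45,0.5,-0.5,10,0,0,0],[45,0.5,-0.5,14,0,0,0],[45,0.5,-0.5,17,0,0,0],[45,0.5,-0.5,18,0,0,0],[45,0.5,-0.5,18,0,0,0],[45,0.5,-0.5,18,0,0,0]]]'; python3 - <<'E'
from h import *
M=np.linalg.inv(C)@tool()@B; print('mag in cradle',M[:3,3].round(4)); rel(place(0))
E
```

```text
clock: 9.65
position: [0.5574, -0.1915, 0.0923]
eef_rot: [3.14, 0.211, 2.896]
ft_force: [0.6, -0.6, -3.2]
gripper_width: 0.64
mag in cradle [ 0.0001 -0.0002  0.0064]
mm [0.1 0.2 6.4] rv [0.    0.001 0.002]
```

```bash
python3 -m inch '[[[45,0,0,1,0,0,0],[45,0,0,2,0,0,0],[45,0,0,3,0,0,0],[45,0,0,3,0,0,0],[45,0,0,3,0,0,0]]]';  python3 -m inch '[[[45,0,0,0.7,0,0,0],[45,0,0,1.3,0,0,0],[45,0,0,1.3,0,0,0],[45,0,0,1.3,0,0,0]]]'
```

```text
clock: 10.07
position: [0.558, -0.1916, 0.0893]
eef_rot: [3.14, 0.211, 2.896]
ft_force: [0.1, -1.5, -2.7]
gripper_width: 0.643
clock: 10.4
position: [0.5583, -0.1917, 0.088]
eef_rot: [3.14, 0.211, 2.896]
ft_force: [-0.2, 0.1, -2.6]
gripper_width: 0.645
```

```bash
python3 -m inch '[[[45,0,0,0.5,0,0,0],[45,0,0,1,0,0,0],[45,0,0,1,0,0,0],[45,0,0,1,0,0,0]]]';  python3 -m inch '[[[45,0,0,0.5,0,0,0],[45,0,0,1,0,0,0],[45,0,0,1,0,0,0],[45,0,0,1,0,0,0]]]'; python3 - <<'E'
from h import *
M=np.linalg.inv(C)@tool()@B; print('mag in cradle',M[:3,3].round(4))
E
```

```text
clock: 10.73
position: [0.5585, -0.1917, 0.087]
eef_rot: [3.14, 0.211, 2.896]
ft_force: [0.2, 0.4, -3.2]
gripper_width: 0.645
clock: 11.07
position: [0.5587, -0.1918, 0.0861]
eef_rot: [3.14, 0.211, 2.896]
ft_force: [-0.3, 0.3, -2.5]
gripper_width: 0.642
mag in cradle [ 0.     -0.0002 -0.    ]
```

```bash
python3 -m inch '[[[45,0,0,0.5,0,0,0],[45,0,0,1,0,0,0],[45,0,0,1,0,0,0],[45,0,0,1,0,0,0]]]';  python3 -m inch '[[[45,0,0,0.4,0,0,0],[45,0,0,0.8,0,0,0],[45,0,0,0.8,0,0,0],[45,0,0,0.8,0,0,0]]]'; python3 - <<'E'
from h import *
M=np.linalg.inv(C)@tool()@B; print('mag in cradle',M[:3,3].round(4)); print(manip.get_state()['moment'].round(3))
im=eyes.capture('wrist'); cv2.imwrite('pics/w8.png',im[:,:,::-1])
E
```

```text
clock: 11.4
position: [0.5588, -0.1918, 0.0858]
eef_rot: [3.141, 0.211, 2.896]
ft_force: [-7.3, 3.1, 5.7]
gripper_width: 0.641
clock: 11.73
position: [0.559, -0.1919, 0.0858]
eef_rot: [3.141, 0.211, 2.896]
ft_force: [-7.1, 2.3, 7.1]
gripper_width: 0.646
mag in cradle [ 0.0003 -0.0002 -0.0004]
[ 0.561  1.224 -0.035]
```

View pics/w8.png

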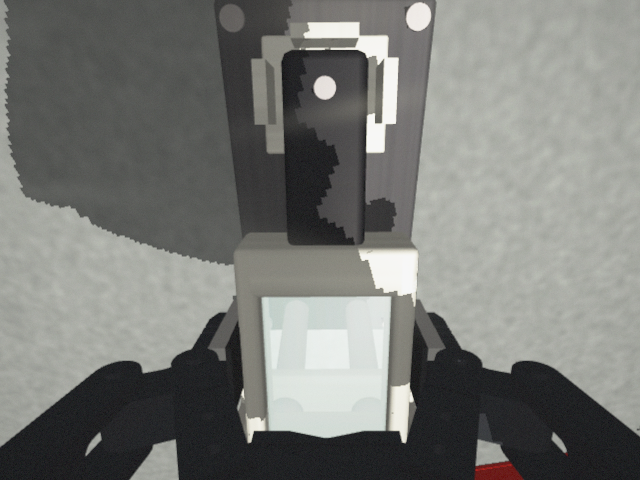

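```bash
python3 - <<'E'
from h import *
t=tool()
L=np.array([[-.105,0,.006],[-.099,.017,.01],[-.099,-.017,.01],[-.081,.017,.01],[-.081,-.017,.01]])
print(proj('wrist',(C@np.c_[L,[1]*5].T).T[:,:3],t).round(1))
a=cv2.imread("pics/w8.png")
cv2.imwrite("pics/w8a.png",cv2.resize(a[15:165,240:410],None,fx=4,fy=4,interpolation=cv2.INTER_CUBIC))
cv2.imwrite("pics/w8b.png",cv2.resize(a[290:440,225:425],None,fx=4,fy=4,interpolation=cv2.INTER_CUBIC))
im=eyes.capture('scene'); cv2.imwrite('pics/s8.png',cv2.resize(im[170:270,210:320,::-1],None,fx=6,fy=6,interpolation=cv2.INTER_CUBIC))
E
```

```text
[[326.2  37.1]
 [385.8  57.2]
 [266.8  57.6]
 [383.4 123. ]
 [269.5 123.4]]
```

View pics/w8a.png

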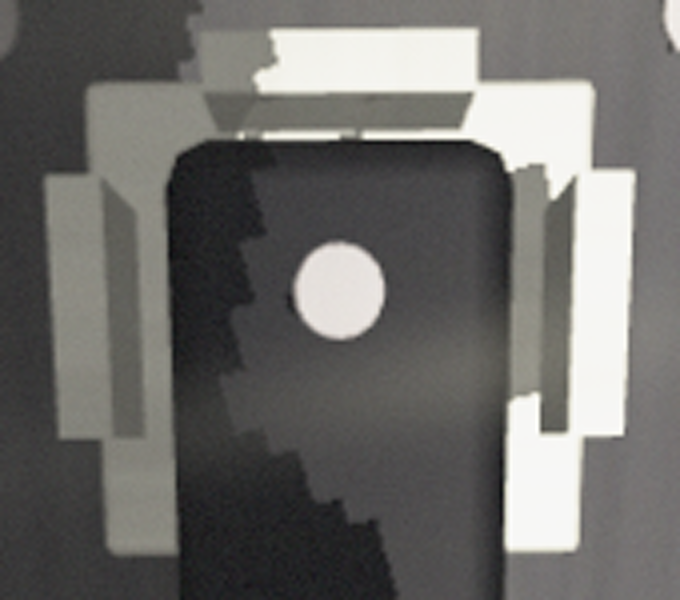

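View pics/s8.png

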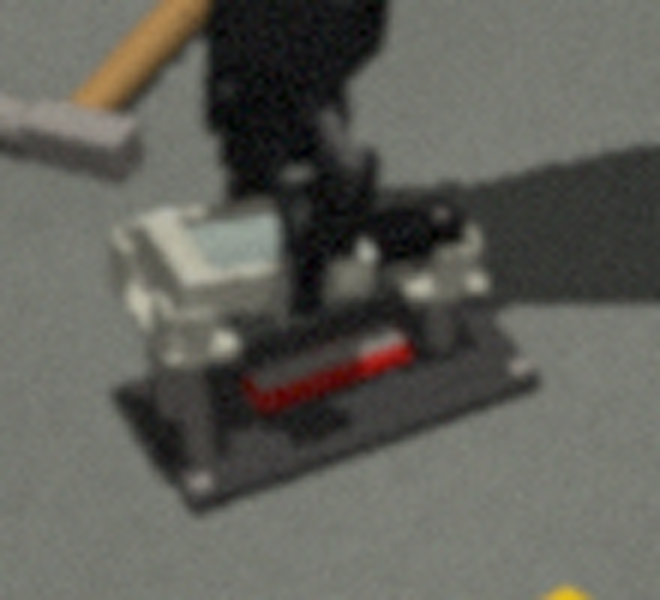

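View pics/w8b.png

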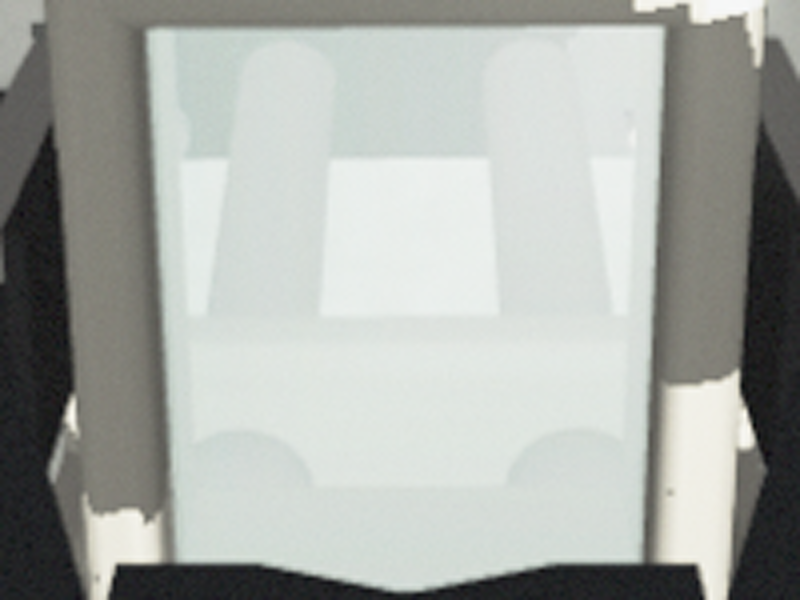

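The stop's inner edge is at v=38 (predicted 37) and the handle sits in the fork with gaps on both sides. It touched down at h≈0. I'll relax the push, then open slowly.

```bash
python3 -m inch '[[[45,0,0,0,0,0,0],[45,0,0,0,0,0,0],[45,0,0,0,0,0,0]]]'; python3 - <<'E'
from h import *
print(manip.get_state()['moment'].round(3), np.round(tool()[:3,3],4))
M=np.linalg.inv(C)@tool()@B; print('mag in cradle',M[:3,3].round(4))
E
```

```text
clock: 12.08
position: [0.5591, -0.192, 0.086]
eef_rot: [3.141, 0.212, 2.896]
ft_force: [-2.3, 0.6, 1.6]
gripper_width: 0.644
[0.152 0.427 0.024] [ 0.5591 -0.192   0.086 ]
mag in cradle [ 0.0005 -0.0003 -0.0002]
```

```bash
python3 -m inch '[[[56,0,0,0,0,0,0],[58,0,0,0,0,0,0],[60,0,0,0,0,0,0],[63,0,0,0,0,0,0],[67,0,0,0,0,0,0],[71,0,0,0,0,0,0],[75,0,0,0,0,0,0],[75,0,0,0,0,0,0],[75,0,0,0,0,0,0]]]'; python3 - <<'E'
from h import *
t=tool(); im=eyes.capture('wrist'); cv2.imwrite('pics/w9.png',im[:,:,::-1])
E
```

```text
clock: 12.83
position: [0.5591, -0.192, 0.0859]
eef_rot: [3.141, 0.212, 2.896]
ft_force: [0.2, 0.1, 0.2]
gripper_width: 0.877
```

View pics/w9.png

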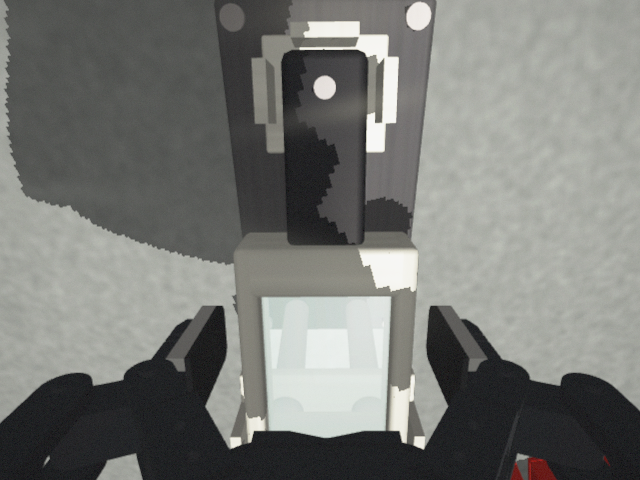

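The magnifier did not move when released: the dot is still at (325,88) and the fork gaps are unchanged. The jaws are clear of it. I'll back off along the tool axis.

```bash
python3 -m inch '[[[75,0,0,-4,0,0,0],[75,0,0,-12,0,0,0],[75,0,0,-24,0,0,0],[75,0,0,-40,0,0,0],[75,0,0,-60,0,0,0],[75,0,0,-85,0,0,0],[75,0,0,-110,0,0,0],[75,0,0,-130,0,0,0],[75,0,0,-140,0,0,0],[75,0,0,-140,0,0,0],[75,0,0,-140,0,0,0]]]'; python3 - <<'E'
from h import *
t=tool(); np.save('w10.npy',t); im=eyes.capture('wrist'); cv2.imwrite('pics/w10.png',im[:,:,::-1])
im=eyes.capture('scene'); cv2.imwrite('pics/s10.png',cv2.resize(im[170:270,210:320,::-1],None,fx=6,fy=6,interpolation=cv2.INTER_CUBIC))
D=C@T([0,0,0],np.eye(3)); print(proj('wrist',(D@np.c_[np.r_[MAGC,OBJ[4:]],[1]*6].T).T[:,:3],t).round(1))
E
```

```text
clock: 13.8
position: [0.5308, -0.1851, 0.2232]
eef_rot: [3.141, 0.213, 2.896]
ft_force: [-0.4, 0.4, -0.3]
gripper_width: 0.876
[[367.3 311.7]
 [287.  312. ]
 [282.5 182.7]
 [371.1 182.4]
 [315.   90.5]
 [338.   90.4]]
```

View pics/w10.png

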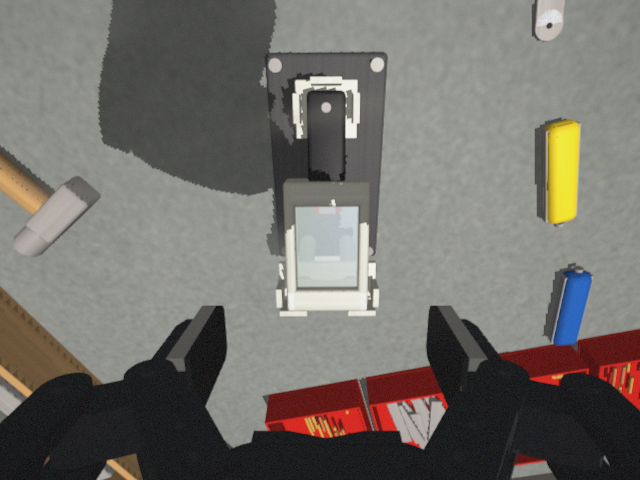

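View pics/s10.png

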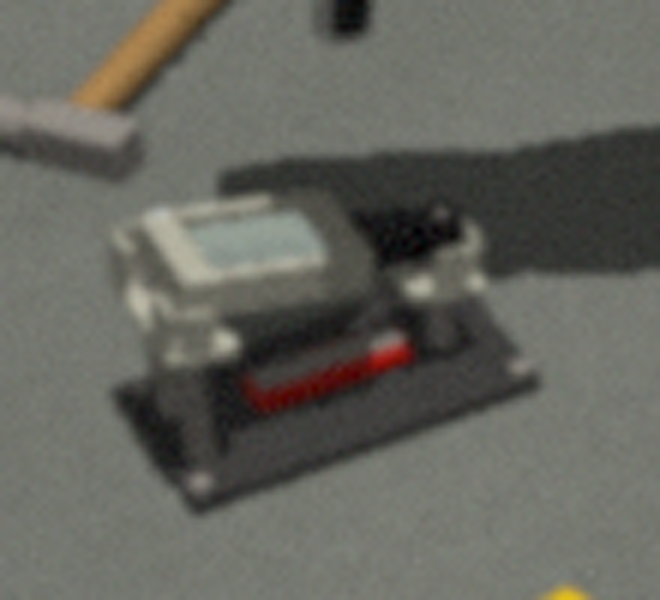

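```bash
python3 - <<'E'
import cv2
a=cv2.imread("pics/w10.png")
cv2.imwrite("pics/w10b.png",cv2.resize(a[170:325,260:390],None,fx=4,fy=3.8,interpolation=cv2.INTER_CUBIC))
E
```

```text
(no output)
```

View pics/w10b.png

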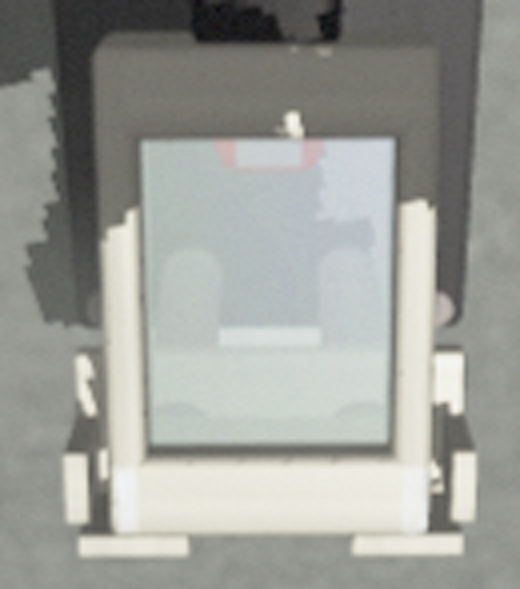

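The frame corners match the seated prediction to within 2 px: (288,310), (367.5,310), (284,183) and (370,183). The gaps to the lips are even on both sides, so I'm handing in.

```bash
python3 - <<'E'
from bench import manip
manip.close_job(); print(manip.get_state()['clock'])
E
```

```text
the job is handed in; nothing more can be done
the job is handed in; nothing more can be done
```

The aluminium magnifier is off its parking block and lying in the inspection stand, handle in the fork, released. I handed the job in shortly after the last reading, 13.8 s on the clock. I gripped it across the 56 mm sides, carried it over tilted to match the seat, lowered it along the seat's normal and opened the jaws. The arm backed straight off about 140 mm.

**Touchdown:** contact came where I predicted the pad plane, at about 0 mm. The tool read about 10 N at most above the held weight, and I eased the push before letting go.

**Position:** opening the jaws did not shift it in the picture. In the last wrist picture the frame corners were within about 2 px (roughly 1 mm) of the seated position, with even gaps to the lips and fork. The pad forces themselves cannot be read, so flat contact on all three pads is judged from pose and pictures only.

**What disagreed:**
- **Cameras:** the top camera put the magnifier about 4 mm and the stand about 2 mm to one side of the wrist camera's result. I used the wrist camera for both.
- **Pad domes:** their outlines looked a few mm deeper than the stated pad tops, probably because the rim of each dome is what shows. The lips and fork fitted well.

**Bystanders:** the arm kept clear of all of them, and the hammer, both knives and the liner looked undisturbed. I did not measure their positions again at the end, and the bottles were not in the last pictures.

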